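# Rake the bark sticks into a row

## Task

Take the rake from its tray and comb the three scattered bark sticks through the mouth of the wooden frame, moving them with the rake only, until they lie flat, side by side and parallel in one close row against the frame's back stop. Then stand the rake upright in its tray again and let go of it. Leave the jars, the shaker and the pumpkin where they stand.

Things in the scene. Friction and masses are not known exactly. Their poses are not given: they have to be found in the camera images.
- rake_grip (a point): Grip point in the middle of the rake's upright flat wooden handle, 92 mm above its tine tips. Handle 22 mm thick (x), 60 mm wide (y), from 42 to 120 mm above the tine tips. The rake stands upright in its tray. x: its working direction (either way alike), y along its head, z up. 0.16 kg.
- rake_foot (a point): Point under the middle of the rake, level with its tine tips; axes as for the grip point. Head 88 mm long (y), 44 mm deep (x), underside 30 mm above the tips; two rows of five steel tines, 8 mm thick, 19 mm apart, rows at x = -16 and +16 mm, so the tines' working faces lie 20 mm either side of the middle.
- rest: Shallow wooden parking tray of the rake, fixed, 74 mm (its x) by 120 mm (its y) outside, walls 5 mm thick and 12 mm high, floor 5 mm thick. Origin at the centre of its underside on the worktop; z up. The rake stands in it with its head along the tray's y.
- frame: Gathering frame: a low U of pale wooden rails fixed on the worktop, no floor, rails 16 mm high and 12 mm thick. Origin on the worktop, in the middle of the inner face of the back stop. x points from the back stop out through the open mouth, y along the back stop, z up. Inside, it is 112 mm wide (y from -56 to +56 mm); the side rails end at x = 76 mm.
- stick_1_mid (a point): Middle of one of three alike bark sticks (double scroll, does not roll), 80 mm long (its x), 21 mm wide, 12 mm high; the point is half-way up, 6 mm above the worktop. 30 g. They start scattered askew in front of the frame's mouth, middles 105 to 245 mm from the back stop and within 15 mm of the frame's centre line.
- stick_2_mid (a point): Middle of one of three alike bark sticks (double scroll, does not roll), 80 mm long (its x), 21 mm wide, 12 mm high; the point is half-way up, 6 mm above the worktop. 30 g. They start scattered askew in front of the frame's mouth, middles 105 to 245 mm from the back stop and within 15 mm of the frame's centre line.
- stick_3_mid (a point): Middle of one of three alike bark sticks (double scroll, does not roll), 80 mm long (its x), 21 mm wide, 12 mm high; the point is half-way up, 6 mm above the worktop. 30 g. They start scattered askew in front of the frame's mouth, middles 105 to 245 mm from the back stop and within 15 mm of the frame's centre line.
- pumpkin: Bystander, loose: small pale pumpkin, 61 x 62 x 57 mm, upright; origin at the centre of its underside. Leave it alone.
- low_jar: Bystander, loose: squat lidded jar, 76 diameter x 62 tall mm, upright; origin at the centre of its underside. Leave it alone.
- spice_jar: Bystander, loose: slim spice jar with a cap, 44 diameter x 98 tall mm, upright; origin at the centre of its underside. Leave it alone.
- shaker: Bystander, loose: small shaker, 44 diameter x 90 tall mm, upright; origin at the centre of its underside. Leave it alone.
- wide_jar: Bystander, loose: squat lidded jar, 73 diameter x 70 tall mm, upright; origin at the centre of its underside. Leave it alone.
Mind the look-alikes: they are no part of the job. Leave any grey look-alike of the part that bears stick_3_mid alone.

How it is judged:
By the outcome, as a careful person would: the job done as asked, in the order asked, and still so for the second after the job is handed in, with the robot touching nothing.
It also fails if it takes over 45 s, if anything falls off the work surface, if the arm or the gripper's body presses on something with over 40 N, if the wrist force passes 120 N, or if a joint passes its speed limit or range.

## Robot

A 6-joint arm with a two-finger parallel gripper is mounted at the origin on a cart in front of the work surface, level with it; the furniture and walls round the work are solid. World frame = base frame: x ahead of the robot, y to its left, z up, the work surface at z = 0. Lengths are in mm, angles in rad, forces in N, time in s.
With the tool pointing down it reaches from about 350 to 775 mm from the base axis. Payload 7.3 kg.
Tool frame: the origin (TCP) lies at the very end of the fingers, on their centre line; the grasp point (between the pads) lies 19 mm behind it; z points along the fingers, y is the line along which they close (so a half turn about z gives the same grasp; the last joint's range is limited). The gripper opens to 92 mm and grips with 3 to 60 N. Pads are 19 mm wide; open, the fingers measure 130 mm over their backs; the gripper's body (75 mm by 190 mm) begins 47 mm behind the grasp point.
Start: joints at [1.031, 0.342, 1.524, -0, 1.275, -0.146], TCP at [201.43, 484.841, 226.741] pointing down, gripper open.
Joint ranges: [-2.53, 2.53], [-0.77, 2.02], [0.04, 2.7], [-1, 4.14], [0.28, 2.66], [-3.11, 3.11]. Speed limits (rad/s): [2.57, 2.57, 3.14, 3.14, 3.14, 3.14].

## Interface

Orientations are given as [roll, pitch, yaw] about the fixed x, y, z axes, in that order (R = Rz(yaw) Ry(pitch) Rx(roll)).
In Python, from plant import bot gives the robot as it stands.
- The arm moves only by the tool send_rows, never from a script. Its argument "rows" is a list of rows, each an object of numbers: "x", "y", "z": the shift along the tool's x, y, z in units of 0.2 m (1.0 is 0.2 m); "ax", "ay", "az": the turn, a rotation vector about the tool's x, y, z in units of 60 degrees (1.0 is 60 degrees); "jaw": the opening, from -1 (shut) to 1 (fully open), so that 0 is half open. In form: [{"x": .., "y": .., "z": .., "ax": .., "ay": .., "az": .., "jaw": ..}, ...]. A call has exactly 10 rows; each row is the pose to reach, as a shift and turn from the pose commanded when the call began, along the tool's axes at that moment; what a row does not reach only later rows make up. A row lasts 1/8 s, in which the tool goes at most 62.5 mm and 10.7 degrees, less where a joint would pass 70% of its speed; a pose out of reach is approached as far as the arm can. A call with a number of a shift or a turn outside -1 to 1 is refused whole. A call with a gripper value outside its range is refused whole. The fingers move at their own pace and stop on an object; the grip force is fixed at half the most. Time passes only in rows, so rows that repeat a pose let the fingers close, or fill a call up. It gives the time, the measured TCP pose, the force, the opening and the grip force at its end, in the units of the state.
- bot.get_obs(): the state, without advancing time (a new reading comes with each control period).
- bot.capture(name): name is "scene" or "top"; returns (picture, depth): 400x640x3 uint8, red, green, blue; 400x640 float32, mm along the optical axis (not along the pixel's ray), 0 where there is no reading.
- bot.camera_model(name): a dict with "vertical_fov" (degrees; the focal length in pixels is half the picture's height over the tangent of half this angle, whatever the lens; pixels are square), "cx", "cy" (the principal point, pixels), "R" (3x3) and "t" (3): a world point X has camera coordinates R X + t. Camera axes: x right, y down, z forward; pixel columns grow to the right and rows downward; lengths in mm; the calibration is good to about 2 mm. A picture is of the moment at which its call begins. camera_model takes no time and is no camera call.
- bot.close_job(): hands the job in; it is judged then, once.
The state is a dict: "time": time; "joint_positions": joint angles; "dq": joint speeds; "tau": joint torques, N m; "tool_pos": TCP position; "tcp_rot": TCP orientation; "contact_force": force on the tool from outside, world axes, zero at the start; "moment": the same for the moment, N m; "grip_width": finger opening in mm; "finger_force": force on a finger pad.
Only numpy, scipy, OpenCV 4.12 (cv2) and the standard library are available. Lean on these libraries where they do the work, as an engineer would, in place of code of your own. Each camera call takes 0.05 s, during which the arm holds its last target. There are 200 camera calls.

## Working session

There is one attempt and no reset: what is moved stays moved. The work goes in short steps, Python scripts to look and compute and a tool call to move; the robot and the scene stay as the last step left them, time stands still between calls to the robot, and variables do not carry over. Pictures are saved under pics/ and viewed, at most 10 in all, crops included, and the job is handed in when it is done.

Besides the shell and the picture viewer there is one more tool, called in YAML: its name, and indented under it one key for each argument. send_rows: Moves the arm, as the interface text tells. Its arguments: {"type":"object","properties":{"rows":{"type":"array","items":{"type":"object","properties":{"x":{"type":"number","minimum":-1,"maximum":1},"y":{"type":"number","minimum":-1,"maximum":1},"z":{"type":"number","minimum":-1,"maximum":1},"ax":{"type":"number","minimum":-1,"maximum":1},"ay":{"type":"number","minimum":-1,"maximum":1},"az":{"type":"number","minimum":-1,"maximum":1},"jaw":{"type":"number"}}}}},"required":["rows"]}

```bash
mkdir -p pics
cat > h.py <<'E'
import numpy as np,cv2
from plant import bot
def cap(n,f=None):
    im,d=bot.capture(n)
    if f: cv2.imwrite('pics/'+f,im[:,:,::-1])
    m=bot.camera_model(n); fl=200/np.tan(np.radians(m['vertical_fov'])/2)
    v,u=np.mgrid[:400,:640]
    c=np.stack([(u-m['cx'])/fl*d,(v-m['cy'])/fl*d,d],-1)
    W=(c-np.array(m['t']))@np.array(m['R'])
    W[d==0]=np.nan
    return im,d,W
E
python3 - <<'E'
from h import *
o=bot.get_obs();print(o)
for n in('top','scene'):
    im,d,W=cap(n,n+'0.png');np.savez(n+'0.npz',im=im,W=W)
    m=bot.camera_model(n);print(n,m['vertical_fov'],-np.array(m['R']).T@m['t'])
E
```

```text
{'time': 0.0, 'joint_positions': array([ 1.03100628e+00,  3.42733642e-01,  1.52498438e+00, -1.96370265e-05,
        1.27538916e+00, -1.46008313e-01]), 'dq': array([-0.00162182,  0.00026156, -0.00090385,  0.00081481,  0.00014994,
       -0.00117773]), 'tau': array([ 6.90835941e-05, -4.31248283e+01, -2.44219923e+01,  7.16757146e-02,
        5.59485052e-02, -1.42291224e-04]), 'tool_pos': array([201.2202017 , 484.48525023, 226.0506793 ]), 'tcp_rot': array([-3.14009151e+00, -2.01771052e-04,  2.74781650e+00]), 'contact_force': array([-0.27088489,  1.10524066, -0.2804751 ]), 'moment': array([-0.01519687, -0.06162389, -0.05248972]), 'finger_force': 0.0, 'grip_width': 91.91798456440145}
top 56.26126931601702 [ 332.73824774  204.64843371 1059.23671683]
scene 43.688039695978006 [-794.68897505 -572.48064052  796.14679035]
```

View pics/top0.png

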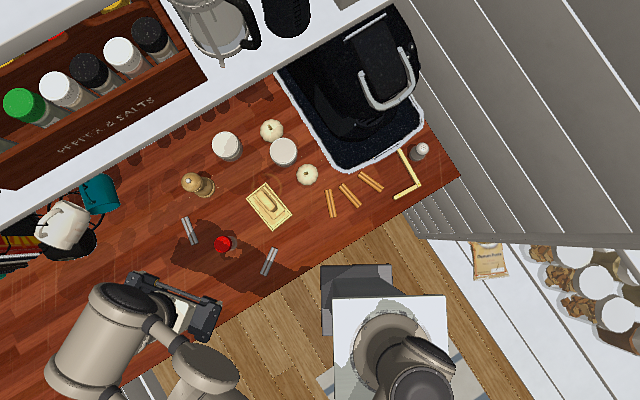

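View pics/scene0.png

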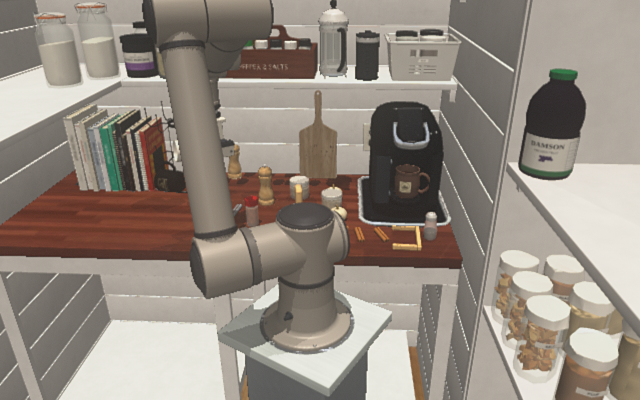

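The top view shows the rake at (268,205), three brown sticks at (332,203), (350,195) and (371,181), and the frame around (408,175) with its mouth facing the sticks. The grey bars at (189,230) and (270,262) are look-alikes. The brown sticks fit the description, since they are askew in front of the mouth. I'll confirm this in a crop.

Run:
```python
from h import *
z=np.load('top0.npz');im,W=z['im'],z['W']
c=im[130:230,230:440];cv2.imwrite('pics/crop.png',cv2.resize(c,None,fx=3.8,fy=3.8,interpolation=2)[:,:,::-1])
hsv=cv2.cvtColor(im,cv2.COLOR_RGB2HSV)
for p in[(332,203),(350,195),(371,181),(268,205),(253,190),(406,190),(405,160),(410,170),(340,220),(282,212),(268,198),(430,150),(360,165)]:
    print(p,im[p[1],p[0]],hsv[p[1],p[0]],W[p[1],p[0]].round(1))
# objects above table by height
def rep(mask,t):
    n,l,s,ce=cv2.connectedComponentsWithStats(mask.astype(np.uint8))
    for i in range(1,n):
        if s[i,4]<25: continue
        P=W[l==i]; r=cv2.minAreaRect(P[:,:2].astype(np.float32))
        print(t,ce[i].round(),s[i,4],'med',np.nanmedian(P,0).round(1),'rect',np.round(r[0],1),np.round(r[1],1),round(r[2],1))
roi=np.zeros((400,640),bool);roi[110:290,160:445]=1
Z=W[...,2]
rep(roi&(Z>6)&(Z<20),'low');rep(roi&(Z>20)&(Z<60),'mid');rep(roi&(Z>60)&(Z<150),'high')
```

```text
(332, 203) [235 182 111] [ 17 135 235] [416.2 150.4   9.3]
(350, 195) [133  92  66] [ 12 128 133] [437.4  98.9   9.9]
(371, 181) [160 104  56] [ 14 166 160] [475.4  38.2  12.2]
(268, 205) [224 221 150] [ 29  84 224] [406.6 316.7 123.2]
(253, 190) [141  67  37] [  9 188 141] [460.1 373.2   0.8]
(406, 190) [235 231 157] [ 28  85 235] [446.7 -58.9  16.1]
(405, 160) [229 225 152] [ 28  86 229] [531.8 -59.7  18.8]
(410, 170) [230 225 153] [ 28  85 230] [nan nan nan]
(340, 220) [152  74  43] [  9 183 152] [368.2 128.5  -4.4]
(282, 212) [191 156  96] [ 19 127 191] [392.8 288.8  42.2]
(268, 198) [200 162  99] [ 19 129 200] [424.3 316.6 121.6]
(430, 150) [118  52  30] [  7 190 118] [ 562.6 -138.1    1.1]
(360, 165) [203 208 217] [109  16 217] [521.3  68.1  16.2]
low [367. 138.] 2287 med [603.2  36.6   9.2] rect [593.2  32.4] [418.3 180.7] 88.7
low [238. 155.] 28 med [557.2 408.7  11.9] rect [559.4 413.9] [12.4 52.4] 49.9
low [407. 176.] 317 med [482.9 -65.4  14.9] rect [495.4 -37.4] [123.6  86.9] 26.0
low [370. 181.] 200 med [475.4  40.5  10.8] rect [474.3  38.9] [82.8 20.4] 51.4
low [210. 19
[... 1625 characters left out ...]
1.4  40.7] rect [313.6 425.4] [37.8 13.4] 2.7
high [349. 123.] 537 med [623.3 110.6  77.3] rect [627.6  92. ] [181.3  64.7] 87.0
high [440. 117.] 153 med [ 635.7 -142.5   80.6] rect [ 632.5 -143.5] [65.8  4.1] 29.4
high [225. 144.] 569 med [577.5 435.6  69.1] rect [578.4 436.5] [70.2 70.5] 25.9
high [283. 150.] 417 med [558.4 281.6  61.8] rect [558.4 281.3] [70.4 69.1] 88.5
high [422. 149.] 148 med [548.4 -88.7  83.4] rect [550.6 -91.6] [32.7 31.5] 48.9
high [193. 182.] 395 med [467.7 501.6 131.2] rect [471.  508.3] [48.6 47.5] 44.3
high [266. 201.] 227 med [417.3 321.6 122.6] rect [419.6 324.5] [59.6 22. ] 39.3
high [223. 244.] 260 med [312.6 436.   96.5] rect [311.9 438.9] [40.7 41.5] 88.3
```

View pics/crop.png

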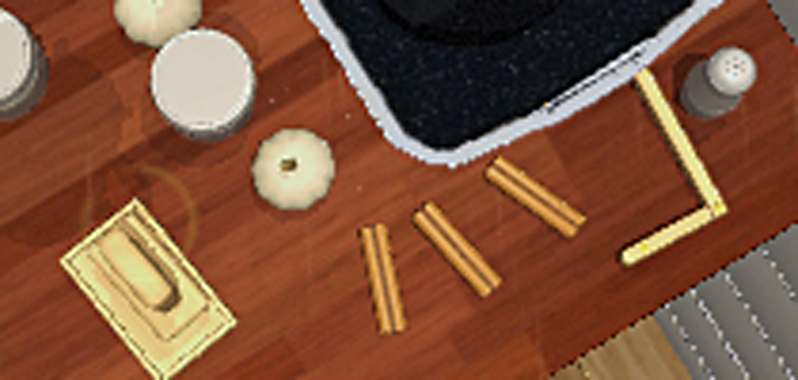

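The crop confirms three brown sticks in front of the mouth and the rake standing in its tray. The frame's far side rail is hidden behind the coffee-machine mat. Next I fit the frame and rake precisely.

```bash
cat >> h.py <<'E'
from scipy.optimize import least_squares
def fitframe(im,W):
    hsv=cv2.cvtColor(im,cv2.COLOR_RGB2HSV)
    m=(W[...,2]>9)&(W[...,2]<22)&(hsv[...,0]>20)&(hsv[...,0]<38)&(hsv[...,1]>50)
    roi=np.zeros_like(m);roi[130:215,385:430]=1
    P=W[m&roi][:,:2]
    def loc(p):
        c,s=np.cos(p[2]),np.sin(p[2]);d=P-p[:2]
        return d@[c,s],d@[-s,c]
    def res(p):
        x,y=loc(p)
        a=np.hypot(x+6,np.maximum(abs(y)-62,0))
        b=np.hypot(y-62,np.maximum(np.maximum(x-76,-6-x),0));c=np.hypot(y+62,np.maximum(np.maximum(x-76,-6-x),0))
        return np.minimum(a,np.minimum(b,c))
    best=min((least_squares(res,[500,-50,t],loss='soft_l1') for t in np.radians([105,115,125])),key=lambda r:r.cost)
    x,y=loc(best.x);return best.x,len(P),(x.min(),x.max(),y.min(),y.max())
def rect(P):
    r=cv2.minAreaRect(P[:,:2].astype(np.float32));(w,h),a=r[1],r[2]
    return np.array(r[0]),(a if w>h else a+90),max(w,h)
def sticks(im,W,F,roi=(130,235,300,430)):
    # brown raised things in front of / in the frame: returns frame coords
    hsv=cv2.cvtColor(im,cv2.COLOR_RGB2HSV)
    m=(W[...,2]>5)&(W[...,2]<20)&(hsv[...,0]<22)
    k=np.zeros_like(m);k[roi[0]:roi[1],roi[2]:roi[3]]=1
    n,l,s,ce=cv2.connectedComponentsWithStats((m&k).astype(np.uint8))
    out=[]
    for i in range(1,n):
        if s[i,4]<60: continue
        c,a,L=rect(W[l==i]);d=c-F[:2];ct,st=np.cos(F[2]),np.sin(F[2])
        out.append((ce[i].round().tolist(),s[i,4],c.round(1),'fx %.1f fy %.1f ang %.1f L %.1f'%(d@[ct,st],d@[-st,ct],(a-np.degrees(F[2])+180)%180-90,L)))
    return out
E
python3 - <<'E'
from h import *
z=np.load('top0.npz');im,W=z['im'],z['W']
F,n,e=fitframe(im,W);print(F,np.degrees(F[2]),n,e);np.save('F.npy',F)
for s in sticks(im,W,F):print(s)
R=np.array([[np.cos(F[2]),-np.sin(F[2])],[np.sin(F[2]),np.cos(F[2])]])
Z=W[...,2];L=((W[...,:2]-F[:2])@R)
# highest thing in frame-coordinate cells around
for y0 in range(-160,160,20):
    print(y0,[ (int(np.nanmax(Z[q])) if (q:=(L[...,1]>=y0)&(L[...,1]<y0+20)&(L[...,0]>=x0)&(L[...,0]<x0+20)&(Z<900)).any() else None) for x0 in range(-120,300,20)])
z2=np.load('scene0.npz');Z=z2['W'][...,2];L=((z2['W'][...,:2]-F[:2])@R)
print('scene')
for y0 in range(-160,160,20):
    print(y0,[ (int(np.nanmax(Z[q])) if (q:=(L[...,1]>=y0)&(L[...,1]<y0+20)&(L[...,0]>=x0)&(L[...,0]<x0+20)&(Z<900)).any() else None) for x0 in range(-120,300,20)])
for x in(300,83,60):print(x,F[:2]+R@[x,0])
E
```

```text
[514.67430578 -62.65115705   2.03863675] 116.80528166303064 215 (np.float64(-10.848982689631999), np.float64(74.0271426700397), np.float64(-55.038095933859125), np.float64(66.63538665239939))
([407.0, 169.0], np.int32(78), array([508.5, -62. ]), 'fx 3.3 fy 5.2 ang -3.7 L 122.0')
([370.0, 181.0], np.int32(202), array([474.3,  38.9]), 'fx 108.9 fy -9.7 ang 24.6 L 82.8')
([350.0, 195.0], np.int32(206), array([437.2,  99.5]), 'fx 179.6 fy -4.0 ang 13.8 L 80.1')
([330.0, 203.0], np.int32(208), array([416.7, 155.1]), 'fx 238.5 fy -10.7 ang -17.4 L 79.7')
-160 [489, 11, 10, 253, 295, 301, 308, 307, 308, 306, 300, 264, 251, 7, 21, 23, 3, 2, 27, 51, 60]
-140 [510, 16, 9, 11, 284, 285, 282, 284, 283, 289, 286, 242, 8, 8, 23, 24, 4, 37, 41, 45, 35]
-120 [23, 14, 10, 12, 10, 13, 271, 278, 279, 11, 9, 10, 10, 8, 21, 25, 6, 40, 47, 57, 36]
-100 [25, 22, 19, 17, 11, 14, 12, 11, 10, 12, 10, 10, 9, 15, 25, 23, 4, 31, 41, 38, 32]
-80 [3, 22, 28, 28, 27, 25, 26, 24, 24, 23, 25, 25, 24, 24, 24, 5, 3, 4, 3, 2, 3]
-60 [3, 3, 2, 3, 3, 28, 27, 26, 26, 27, 25, 24, 21, 19, 8, 12, 11, 15, 3, 3, 5]
-40 [3, 3, N
[... 1750 characters left out ...]
one, None, None, None]
40 [4, 5, 5, 5, 3, 19, 18, 17, 16, 18, 3, 4, 5, 5, 11, 3, 5, None, None, None, None]
60 [5, 4, 6, 4, 4, 20, 19, 17, 19, 22, 4, 4, 4, 5, 4, 4, 3, None, None, None, None]
80 [6, 5, 4, 4, 3, 5, 4, 4, 3, 6, 3, 5, 5, 4, 3, 4, 4, -50, -80, None, None]
100 [0, 4, 3, 4, 3, 3, 1, 4, 3, 2, 4, 4, 4, 3, 6, 7, 5, -16, -25, None, None]
120 [None, None, None, None, None, None, None, None, None, None, None, None, None, None, None, None, None, -18, -23, None, None]
140 [None, None, None, None, None, None, None, None, None, None, None, None, None, None, None, None, None, None, None, None, None]
300 [379.38635994 205.11211846]
83 [477.24464077  11.43001584]
60 [487.61671662  -9.09850195]
```

```bash
cat > mv.py <<'E'
# usage: mv.py x y z yaw [x y z yaw ...]: prints units for each waypoint from the stored commanded pose, stores the last
import sys,json,numpy as np
try:c=json.load(open('cmd.json'))
except Exception:c=[201.43,484.841,226.741,np.degrees(2.74781)]
a=np.array(sys.argv[1:],float).reshape(-1,4)
t=np.radians(c[3]);X=np.array([np.cos(t),np.sin(t)]);Y=np.array([np.sin(t),-np.cos(t)])
for p in a:
    d=p[:2]-c[:2]
    u=np.round([d@X/200,d@Y/200,(c[2]-p[2])/200,(c[3]-p[3])/60],3);print('x %g y %g z %g az %g'%tuple(u))
d=X*u[0]*200+Y*u[1]*200
json.dump([c[0]+d[0],c[1]+d[1],c[2]-u[2]*200,c[3]-u[3]*60],open('cmd.json','w'))
E
python3 mv.py 355 372 210 215
```

```text
x -0.926 y -0.226 z 0.084 az -0.959
```

send_rows:
  rows:
    - {"x": -0.12, "y": -0.03, "z": 0.01, "az": -0.12, "jaw": 1}
    - {"x": -0.25, "y": -0.06, "z": 0.02, "az": -0.26, "jaw": 1}
    - {"x": -0.4, "y": -0.1, "z": 0.04, "az": -0.42, "jaw": 1}
    - {"x": -0.55, "y": -0.14, "z": 0.05, "az": -0.57, "jaw": 1}
    - {"x": -0.7, "y": -0.17, "z": 0.06, "az": -0.72, "jaw": 1}
    - {"x": -0.84, "y": -0.2, "z": 0.08, "az": -0.86, "jaw": 1}
    - {"x": -0.926, "y": -0.226, "z": 0.084, "az": -0.959, "jaw": 1}
    - {"x": -0.926, "y": -0.226, "z": 0.084, "az": -0.959, "jaw": 1}
    - {"x": -0.926, "y": -0.226, "z": 0.084, "az": -0.959, "jaw": 1}
    - {"x": -0.926, "y": -0.226, "z": 0.084, "az": -0.959, "jaw": 1}

```text
schema error: expected keys x, y, z, ax, ay, az, jaw
```

```bash
python3 mv.py 419.7 324.5 170 219.4 419.7 324.5 78 219.4; cat cmd.json
```

```text
x -0.128 y -0.38 z 0.2 az -0.074
x -0.128 y -0.38 z 0.66 az -0.074
[419.6568233264484, 324.44520073221486, 77.941, 219.41791590384273]
```

send_rows:
  rows:
    - {"x": -0.12, "y": -0.03, "z": 0.01, "ax": 0, "ay": 0, "az": -0.12, "jaw": 1}
    - {"x": -0.25, "y": -0.06, "z": 0.02, "ax": 0, "ay": 0, "az": -0.26, "jaw": 1}
    - {"x": -0.4, "y": -0.1, "z": 0.04, "ax": 0, "ay": 0, "az": -0.42, "jaw": 1}
    - {"x": -0.55, "y": -0.14, "z": 0.05, "ax": 0, "ay": 0, "az": -0.57, "jaw": 1}
    - {"x": -0.7, "y": -0.17, "z": 0.06, "ax": 0, "ay": 0, "az": -0.72, "jaw": 1}
    - {"x": -0.84, "y": -0.2, "z": 0.08, "ax": 0, "ay": 0, "az": -0.86, "jaw": 1}
    - {"x": -0.926, "y": -0.226, "z": 0.084, "ax": 0, "ay": 0, "az": -0.959, "jaw": 1}
    - {"x": -0.926, "y": -0.226, "z": 0.084, "ax": 0, "ay": 0, "az": -0.959, "jaw": 1}
    - {"x": -0.926, "y": -0.226, "z": 0.084, "ax": 0, "ay": 0, "az": -0.959, "jaw": 1}
    - {"x": -0.926, "y": -0.226, "z": 0.084, "ax": 0, "ay": 0, "az": -0.959, "jaw": 1}

```text
time: 1.35
tool_pos: [354.5, 372.5, 210.0]
tcp_rot: [3.141, 0.0, -2.531]
contact_force: [0.3, 0.4, -0.4]
grip_width: 92.2
finger_force: 0.0
```

send_rows:
  rows:
    - {"x": -0.04, "y": -0.13, "z": 0.06, "ax": 0, "ay": 0, "az": -0.074, "jaw": 1}
    - {"x": -0.09, "y": -0.27, "z": 0.13, "ax": 0, "ay": 0, "az": -0.074, "jaw": 1}
    - {"x": -0.128, "y": -0.38, "z": 0.2, "ax": 0, "ay": 0, "az": -0.074, "jaw": 1}
    - {"x": -0.128, "y": -0.38, "z": 0.3, "ax": 0, "ay": 0, "az": -0.074, "jaw": 1}
    - {"x": -0.128, "y": -0.38, "z": 0.44, "ax": 0, "ay": 0, "az": -0.074, "jaw": 1}
    - {"x": -0.128, "y": -0.38, "z": 0.56, "ax": 0, "ay": 0, "az": -0.074, "jaw": 1}
    - {"x": -0.128, "y": -0.38, "z": 0.66, "ax": 0, "ay": 0, "az": -0.074, "jaw": 1}
    - {"x": -0.128, "y": -0.38, "z": 0.66, "ax": 0, "ay": 0, "az": -0.074, "jaw": 1}
    - {"x": -0.128, "y": -0.38, "z": 0.66, "ax": 0, "ay": 0, "az": -0.074, "jaw": -0.3}
    - {"x": -0.128, "y": -0.38, "z": 0.66, "ax": 0, "ay": 0, "az": -0.074, "jaw": -0.6}

```text
time: 2.6
tool_pos: [420.1, 324.9, 79.0]
tcp_rot: [-3.141, 0.002, -2.453]
contact_force: [-0.2, 0.2, -0.1]
grip_width: 76.2
finger_force: 0.0
```

```bash
cp cmd.json g.json; python3 mv.py 419.7 324.5 165 219.4
```

```text
x -0 y 0 z -0.435 az 0
```

Close, then lift.

send_rows:
  rows:
    - {"x": 0, "y": 0, "z": 0, "ax": 0, "ay": 0, "az": 0, "jaw": -1}
    - {"x": 0, "y": 0, "z": 0, "ax": 0, "ay": 0, "az": 0, "jaw": -1}
    - {"x": 0, "y": 0, "z": 0, "ax": 0, "ay": 0, "az": 0, "jaw": -1}
    - {"x": 0, "y": 0, "z": 0, "ax": 0, "ay": 0, "az": 0, "jaw": -1}
    - {"x": 0, "y": 0, "z": 0, "ax": 0, "ay": 0, "az": 0, "jaw": -1}
    - {"x": 0, "y": 0, "z": 0, "ax": 0, "ay": 0, "az": 0, "jaw": -1}
    - {"x": 0, "y": 0, "z": 0, "ax": 0, "ay": 0, "az": 0, "jaw": -1}
    - {"x": 0, "y": 0, "z": 0, "ax": 0, "ay": 0, "az": 0, "jaw": -1}
    - {"x": 0, "y": 0, "z": 0, "ax": 0, "ay": 0, "az": 0, "jaw": -1}
    - {"x": 0, "y": 0, "z": 0, "ax": 0, "ay": 0, "az": 0, "jaw": -1}

```text
time: 3.85
tool_pos: [419.6, 324.4, 77.9]
tcp_rot: [3.142, -0.0, -2.454]
contact_force: [0.7, -0.1, -1.6]
grip_width: 21.8
finger_force: 30.0
```

```bash
cp g.json cmd.json; python3 mv.py 419.7 324.5 150 219.4 379.4 205.1 150 206.8 379.4 205.1 75 206.8
```

```text
x -0 y 0 z -0.36 az 0
x 0.534 y -0.333 z -0.36 az 0.21
x 0.534 y -0.333 z 0.015 az 0.21
```

send_rows:
  rows:
    - {"x": 0, "y": 0, "z": -0.08, "ax": 0, "ay": 0, "az": 0, "jaw": -1}
    - {"x": 0, "y": 0, "z": -0.22, "ax": 0, "ay": 0, "az": 0, "jaw": -1}
    - {"x": 0.02, "y": -0.01, "z": -0.34, "ax": 0, "ay": 0, "az": 0.02, "jaw": -1}
    - {"x": 0.12, "y": -0.07, "z": -0.36, "ax": 0, "ay": 0, "az": 0.06, "jaw": -1}
    - {"x": 0.26, "y": -0.16, "z": -0.36, "ax": 0, "ay": 0, "az": 0.11, "jaw": -1}
    - {"x": 0.4, "y": -0.25, "z": -0.34, "ax": 0, "ay": 0, "az": 0.16, "jaw": -1}
    - {"x": 0.5, "y": -0.31, "z": -0.25, "ax": 0, "ay": 0, "az": 0.2, "jaw": -1}
    - {"x": 0.534, "y": -0.333, "z": -0.14, "ax": 0, "ay": 0, "az": 0.21, "jaw": -1}
    - {"x": 0.534, "y": -0.333, "z": -0.04, "ax": 0, "ay": 0, "az": 0.21, "jaw": -1}
    - {"x": 0.534, "y": -0.333, "z": 0.015, "ax": 0, "ay": 0, "az": 0.21, "jaw": -1}

```text
time: 5.1
tool_pos: [379.2, 205.0, 74.3]
tcp_rot: [3.141, -0.001, -2.674]
contact_force: [0.1, -0.9, -1.2]
grip_width: 21.6
finger_force: 30.0
```

```bash
cat > fr.py <<'E'
# usage: fr.py fx fy z [dyaw]... frame coords -> calls mv
import sys,subprocess,numpy as np
F=np.load('F.npy');c,s=np.cos(F[2]),np.sin(F[2])
a=np.array(sys.argv[1:],float).reshape(-1,4);o=[]
for fx,fy,z,dy in a: o+=[F[0]+c*fx-s*fy,F[1]+s*fx+c*fy,z,np.degrees(F[2])+90+dy]
subprocess.run(['python3','mv.py']+[str(v) for v in o])
E
python3 - <<'E'
from h import *
im,d,W=cap('top','t1.png');print(*sticks(im,W,np.load('F.npy')),sep='\n')
cv2.imwrite('pics/t1c.png',cv2.resize(im[130:260,280:440],None,fx=4,fy=4)[:,:,::-1])
print(bot.get_obs()['tool_pos'],bot.get_obs()['contact_force'])
E
python3 fr.py 170 0 75 0
```

```text
([407.0, 168.0], np.int32(80), array([508. , -61.2]), 'fx 4.3 fy 5.3 ang -2.7 L 121.9')
([370.0, 181.0], np.int32(200), array([475.4,  40. ]), 'fx 109.3 fy -11.2 ang 25.5 L 79.9')
([355.0, 200.0], np.int32(83), array([429.9,  88.9]), 'fx 173.4 fy 7.3 ang 4.4 L 55.0')
[378.75273264 204.91300658  73.41466446] [-1.02811236 -0.07421627 -2.53259255]
x 0.001 y -0.65 z -0 az 0
```

View pics/t1c.png

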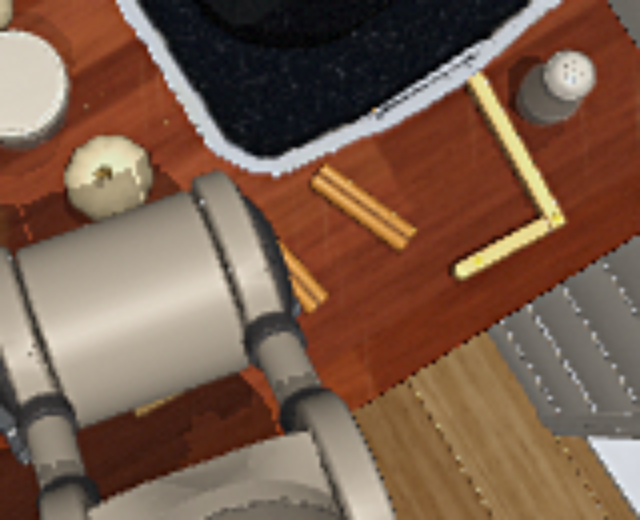

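The arm hides the rake in the top view, with stick 1 still in place at (370,181). I start the sweep.

send_rows:
  rows:
    - {"x": 0, "y": -0.05, "z": 0, "ax": 0, "ay": 0, "az": 0, "jaw": -1}
    - {"x": 0, "y": -0.11, "z": 0, "ax": 0, "ay": 0, "az": 0, "jaw": -1}
    - {"x": 0, "y": -0.18, "z": 0, "ax": 0, "ay": 0, "az": 0, "jaw": -1}
    - {"x": 0, "y": -0.25, "z": 0, "ax": 0, "ay": 0, "az": 0, "jaw": -1}
    - {"x": 0, "y": -0.32, "z": 0, "ax": 0, "ay": 0, "az": 0, "jaw": -1}
    - {"x": 0, "y": -0.39, "z": 0, "ax": 0, "ay": 0, "az": 0, "jaw": -1}
    - {"x": 0, "y": -0.46, "z": 0, "ax": 0, "ay": 0, "az": 0, "jaw": -1}
    - {"x": 0, "y": -0.53, "z": 0, "ax": 0, "ay": 0, "az": 0, "jaw": -1}
    - {"x": 0, "y": -0.6, "z": 0, "ax": 0, "ay": 0, "az": 0, "jaw": -1}
    - {"x": 0, "y": -0.65, "z": 0, "ax": 0, "ay": 0, "az": 0, "jaw": -1}

```text
time: 6.4
tool_pos: [438.5, 88.3, 74.9]
tcp_rot: [3.142, 0.0, -2.674]
contact_force: [-0.2, 0.7, -1.4]
grip_width: 22.1
finger_force: 30.0
```

Run:
```python
from h import *
im,d,W=cap('top');print(*sticks(im,W,np.load('F.npy')),sep='\n')
im2,d2,W2=cap('scene');
print(bot.get_obs()['tool_pos'],bot.get_obs()['contact_force'])
a=cv2.resize(im[130:230,320:440],(480,400));b=cv2.resize(im2[180:270,330:450],(320*4//4,240));
cv2.imwrite('pics/t2.png',np.hstack([a,np.vstack([b,np.zeros((160,320,3),np.uint8)])])[:,:,::-1])
```

```text
[438.73367497  88.2452458   74.90976395] [ 0.31541885 -0.00258206 -1.91648832]
```

View pics/t2.png

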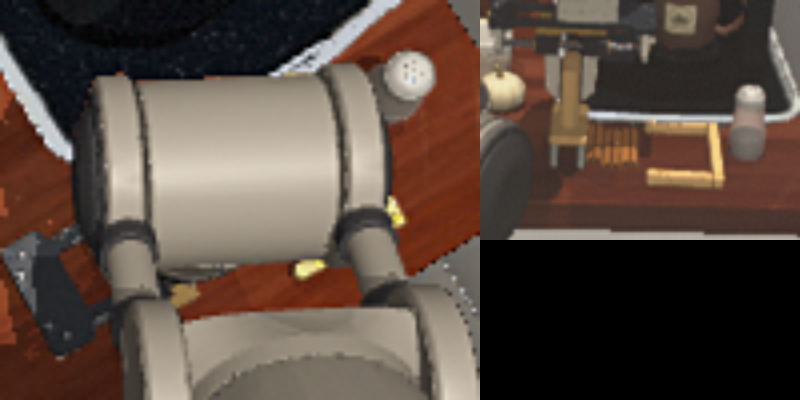

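The scene crop shows the three sticks bundled nearly parallel ahead of the rake, with the open mouth beyond. I'll measure their lateral extent from the scene camera.

```bash
cat > sc.py <<'E'
from h import *
F=np.load('F.npy');im,d,W=cap('scene')
R=np.array([[np.cos(F[2]),-np.sin(F[2])],[np.sin(F[2]),np.cos(F[2])]]);L=(W[...,:2]-F[:2])@R
h=cv2.cvtColor(im,cv2.COLOR_RGB2HSV);Z=W[...,2]
b=(h[...,0]>=8)&(h[...,0]<=19)&(h[...,1]>110)&(h[...,2]>90)
inr=(Z>8)&(Z<18)&(L[...,0]>-5)&(abs(L[...,1])<62)&(L[...,0]<160)
m=inr&b
for x0 in range(0,160,10):
    q=m&(L[...,0]>=x0)&(L[...,0]<x0+10)
    if q.sum()>3:print(x0,q.sum(),np.percentile(L[q][:,1],[2,98]).round(1),Z[q].max().round())
# far rail check
q=(Z>10)&(Z<22)&(L[...,0]>10)&(L[...,0]<70)&(h[...,0]>19)&(h[...,0]<40)&(h[...,1]>60)
for s in(-1,1):
    k=q&(s*L[...,1]>35)&(s*L[...,1]<85);print(s,k.sum(),np.percentile(L[k][:,1],[3,50,97]).round(1) if k.sum() else '')
E
python3 sc.py; python3 fr.py 100 0 75 0
```

```text
0 20 [-61.1  60.9] 18.0
10 13 [-60.4  61.2] 18.0
20 8 [-60.5  58.8] 17.0
30 10 [-59.5  57.4] 16.0
40 7 [-59.3  61. ] 17.0
50 8 [-60.9  60.7] 16.0
60 12 [-60.2  59.3] 18.0
70 6 [-58.1  59. ] 18.0
80 16 [-43.4  33.8] 15.0
90 34 [-44.1  35.8] 18.0
100 39 [-39.1  38.7] 16.0
110 39 [-38.3  42.6] 16.0
120 40 [-38.4  40.3] 17.0
130 34 [-43.1  30.1] 16.0
140 31 [-51.5  27.8] 18.0
-1 0 
1 11 [61.6 64.1 68.9]
x -0 y -0.35 z -0 az 0
```

send_rows:
  rows:
    - {"x": 0, "y": -0.03, "z": 0, "ax": 0, "ay": 0, "az": 0, "jaw": -1}
    - {"x": 0, "y": -0.07, "z": 0, "ax": 0, "ay": 0, "az": 0, "jaw": -1}
    - {"x": 0, "y": -0.11, "z": 0, "ax": 0, "ay": 0, "az": 0, "jaw": -1}
    - {"x": 0, "y": -0.15, "z": 0, "ax": 0, "ay": 0, "az": 0, "jaw": -1}
    - {"x": 0, "y": -0.19, "z": 0, "ax": 0, "ay": 0, "az": 0, "jaw": -1}
    - {"x": 0, "y": -0.23, "z": 0, "ax": 0, "ay": 0, "az": 0, "jaw": -1}
    - {"x": 0, "y": -0.27, "z": 0, "ax": 0, "ay": 0, "az": 0, "jaw": -1}
    - {"x": 0, "y": -0.3, "z": 0, "ax": 0, "ay": 0, "az": 0, "jaw": -1}
    - {"x": 0, "y": -0.33, "z": 0, "ax": 0, "ay": 0, "az": 0, "jaw": -1}
    - {"x": 0, "y": -0.35, "z": 0, "ax": 0, "ay": 0, "az": 0, "jaw": -1}

```text
time: 7.8
tool_pos: [469.8, 26.4, 74.9]
tcp_rot: [3.141, 0.0, -2.674]
contact_force: [0.3, 0.1, -1.0]
grip_width: 21.7
finger_force: 30.0
```

```bash
python3 sc.py; python3 fr.py 83 0 75 0
```

```text
0 20 [-61.   61.1] 18.0
10 19 [-58.6  59.3] 18.0
20 41 [-57.4  35.6] 17.0
30 47 [-56.3  44.7] 18.0
40 49 [-57.4  61.4] 18.0
50 56 [-57.2  60.9] 17.0
60 42 [-57.   61.2] 16.0
70 27 [-58.3  41.5] 17.0
-1 0 
1 6 [61.4 65.6 68.5]
x -0 y -0.085 z -0 az 0
```

send_rows:
  rows:
    - {"x": 0, "y": -0.015, "z": 0, "ax": 0, "ay": 0, "az": 0, "jaw": -1}
    - {"x": 0, "y": -0.03, "z": 0, "ax": 0, "ay": 0, "az": 0, "jaw": -1}
    - {"x": 0, "y": -0.04, "z": 0, "ax": 0, "ay": 0, "az": 0, "jaw": -1}
    - {"x": 0, "y": -0.05, "z": 0, "ax": 0, "ay": 0, "az": 0, "jaw": -1}
    - {"x": 0, "y": -0.06, "z": 0, "ax": 0, "ay": 0, "az": 0, "jaw": -1}
    - {"x": 0, "y": -0.07, "z": 0, "ax": 0, "ay": 0, "az": 0, "jaw": -1}
    - {"x": 0, "y": -0.08, "z": 0, "ax": 0, "ay": 0, "az": 0, "jaw": -1}
    - {"x": 0, "y": -0.085, "z": 0, "ax": 0, "ay": 0, "az": 0, "jaw": -1}
    - {"x": 0, "y": -0.085, "z": 0, "ax": 0, "ay": 0, "az": 0, "jaw": -1}
    - {"x": 0, "y": -0.085, "z": 0, "ax": 0, "ay": 0, "az": 0, "jaw": -1}

```text
time: 9.1
tool_pos: [477.3, 11.6, 74.9]
tcp_rot: [3.141, 0.0, -2.673]
contact_force: [-0.4, 1.1, -0.9]
grip_width: 21.8
finger_force: 30.0
```

```bash
python3 sc.py|head -8
python3 - <<'E'
from h import *
im,d,W=cap('scene')
cv2.imwrite('pics/t3.png',cv2.resize(im[200:260,360:450],None,fx=7,fy=7,interpolation=2)[:,:,::-1])
E
```

```text
0 51 [-58.5  57.6] 17.0
10 50 [-58.   59.7] 18.0
20 48 [-58.   59.6] 18.0
30 51 [-57.5  60.6] 17.0
40 42 [-60.3  40.9] 17.0
50 31 [-50.1  60.9] 17.0
60 6 [ 2.6 48.8] 14.0
-1 0
```

View pics/t3.png

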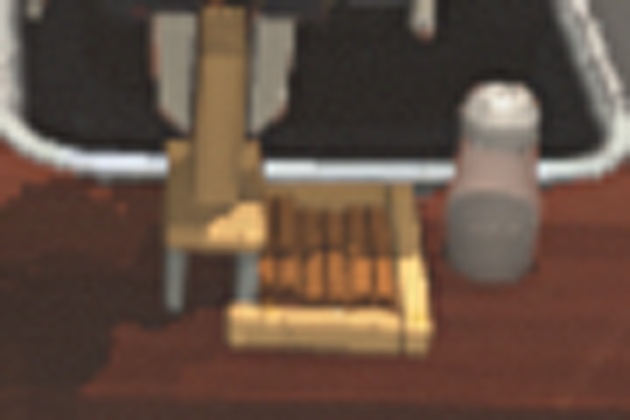

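The row is almost against the stop, with the sticks flat and parallel. I'll press on a few more mm while watching the force.

send_rows:
  rows:
    - {"x": 0, "y": -0.002, "z": 0, "ax": 0, "ay": 0, "az": 0, "jaw": -1}
    - {"x": 0, "y": -0.003, "z": 0, "ax": 0, "ay": 0, "az": 0, "jaw": -1}
    - {"x": 0, "y": -0.005, "z": 0, "ax": 0, "ay": 0, "az": 0, "jaw": -1}
    - {"x": 0, "y": -0.006, "z": 0, "ax": 0, "ay": 0, "az": 0, "jaw": -1}
    - {"x": 0, "y": -0.007, "z": 0, "ax": 0, "ay": 0, "az": 0, "jaw": -1}
    - {"x": 0, "y": -0.008, "z": 0, "ax": 0, "ay": 0, "az": 0, "jaw": -1}
    - {"x": 0, "y": -0.009, "z": 0, "ax": 0, "ay": 0, "az": 0, "jaw": -1}
    - {"x": 0, "y": -0.01, "z": 0, "ax": 0, "ay": 0, "az": 0, "jaw": -1}
    - {"x": 0, "y": -0.01, "z": 0, "ax": 0, "ay": 0, "az": 0, "jaw": -1}
    - {"x": 0, "y": -0.01, "z": 0, "ax": 0, "ay": 0, "az": 0, "jaw": -1}

```text
time: 10.45
tool_pos: [477.4, 11.0, 74.9]
tcp_rot: [3.139, -0.001, -2.674]
contact_force: [-3.0, 7.7, 2.5]
grip_width: 21.6
finger_force: 30.0
```

```bash
python3 fr.py 81 0 75 0 >/dev/null; python3 fr.py 105 0 75 0 105 0 150 0 280 0 150 0
```

```text
x -0 y 0.12 z -0 az 0
x -0 y 0.12 z -0.375 az 0
x -0.001 y 0.995 z -0.375 az 0
```

send_rows:
  rows:
    - {"x": 0, "y": 0.01, "z": 0, "ax": 0, "ay": 0, "az": 0, "jaw": -1}
    - {"x": 0, "y": 0.05, "z": 0, "ax": 0, "ay": 0, "az": 0, "jaw": -1}
    - {"x": 0, "y": 0.12, "z": 0, "ax": 0, "ay": 0, "az": 0, "jaw": -1}
    - {"x": 0, "y": 0.14, "z": -0.1, "ax": 0, "ay": 0, "az": 0, "jaw": -1}
    - {"x": 0, "y": 0.2, "z": -0.25, "ax": 0, "ay": 0, "az": 0, "jaw": -1}
    - {"x": 0, "y": 0.34, "z": -0.36, "ax": 0, "ay": 0, "az": 0, "jaw": -1}
    - {"x": 0, "y": 0.54, "z": -0.375, "ax": 0, "ay": 0, "az": 0, "jaw": -1}
    - {"x": 0, "y": 0.75, "z": -0.375, "ax": 0, "ay": 0, "az": 0, "jaw": -1}
    - {"x": 0, "y": 0.92, "z": -0.375, "ax": 0, "ay": 0, "az": 0, "jaw": -1}
    - {"x": 0, "y": 0.995, "z": -0.375, "ax": 0, "ay": 0, "az": 0, "jaw": -1}

```text
time: 11.7
tool_pos: [387.3, 188.7, 150.0]
tcp_rot: [-3.141, 0.0, -2.671]
contact_force: [-0.0, 0.8, -1.6]
grip_width: 21.9
finger_force: 30.0
```

Run:
```python
from h import *
im,d,W=cap('top')
cv2.imwrite('pics/t4.png',cv2.resize(im[130:215,365:445],None,fx=7,fy=7,interpolation=2)[:,:,::-1])
F=np.load('F.npy');R=np.array([[np.cos(F[2]),-np.sin(F[2])],[np.sin(F[2]),np.cos(F[2])]]);L=(W[...,:2]-F[:2])@R
Z=W[...,2]
for y0 in range(-50,51,10):
    q=(abs(L[...,1]-y0)<5)&(L[...,0]>0)&(L[...,0]<110)&(Z>8)
    print(y0,q.sum(),L[q][:,0].max().round(1) if q.any() else None)
```

```text
-50 55 97.7
-40 60 62.1
-30 68 62.9
-20 68 61.8
-10 68 62.8
0 68 62.5
10 66 61.8
20 72 63.1
30 43 62.4
40 8 39.7
50 3 0.4
```

View pics/t4.png

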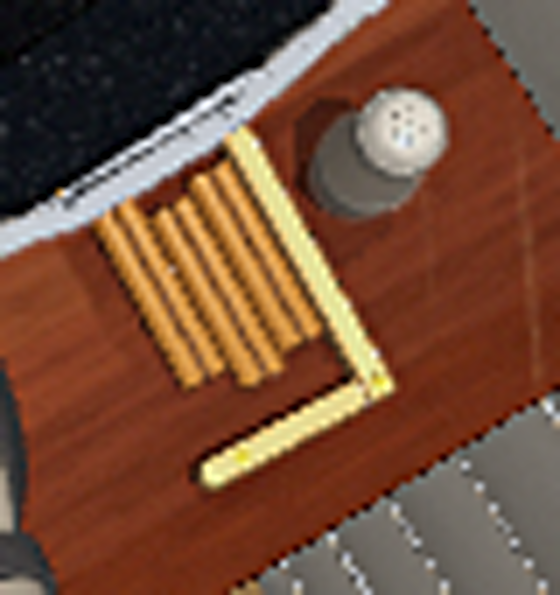

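The three sticks lie flush and parallel against the back stop, with the outer edge at 62–63 mm. Now the rake goes back.

```bash
cat cmd.json; python3 mv.py 416.5 326.5 150 218.5 416.5 326.5 81 218.5
```

```text
[388.4623537632142, 187.33044860933308, 149.941, 206.81791590384273]x -0.439 y 0.558 z -0 az -0.195
x -0.439 y 0.558 z 0.345 az -0.195
```

send_rows:
  rows:
    - {"x": -0.04, "y": 0.05, "z": 0, "ax": 0, "ay": 0, "az": -0.02, "jaw": -1}
    - {"x": -0.11, "y": 0.14, "z": 0, "ax": 0, "ay": 0, "az": -0.05, "jaw": -1}
    - {"x": -0.2, "y": 0.25, "z": 0, "ax": 0, "ay": 0, "az": -0.09, "jaw": -1}
    - {"x": -0.29, "y": 0.37, "z": 0, "ax": 0, "ay": 0, "az": -0.13, "jaw": -1}
    - {"x": -0.37, "y": 0.48, "z": 0, "ax": 0, "ay": 0, "az": -0.17, "jaw": -1}
    - {"x": -0.42, "y": 0.54, "z": 0, "ax": 0, "ay": 0, "az": -0.195, "jaw": -1}
    - {"x": -0.439, "y": 0.558, "z": 0.03, "ax": 0, "ay": 0, "az": -0.195, "jaw": -1}
    - {"x": -0.439, "y": 0.558, "z": 0.12, "ax": 0, "ay": 0, "az": -0.195, "jaw": -1}
    - {"x": -0.439, "y": 0.558, "z": 0.2, "ax": 0, "ay": 0, "az": -0.195, "jaw": -1}
    - {"x": -0.439, "y": 0.558, "z": 0.25, "ax": 0, "ay": 0, "az": -0.195, "jaw": -1}

```text
time: 13.0
tool_pos: [416.3, 325.6, 98.8]
tcp_rot: [3.142, -0.002, -2.471]
contact_force: [-0.4, -0.4, -1.5]
grip_width: 22.0
finger_force: 30.0
```

send_rows:
  rows:
    - {"x": 0, "y": 0, "z": 0.03, "ax": 0, "ay": 0, "az": 0, "jaw": -1}
    - {"x": 0, "y": 0, "z": 0.06, "ax": 0, "ay": 0, "az": 0, "jaw": -1}
    - {"x": 0, "y": 0, "z": 0.08, "ax": 0, "ay": 0, "az": 0, "jaw": -1}
    - {"x": 0, "y": 0, "z": 0.09, "ax": 0, "ay": 0, "az": 0, "jaw": -1}
    - {"x": 0, "y": 0, "z": 0.097, "ax": 0, "ay": 0, "az": 0, "jaw": -1}
    - {"x": 0, "y": 0, "z": 0.102, "ax": 0, "ay": 0, "az": 0, "jaw": -1}
    - {"x": 0, "y": 0, "z": 0.106, "ax": 0, "ay": 0, "az": 0, "jaw": -1}
    - {"x": 0, "y": 0, "z": 0.109, "ax": 0, "ay": 0, "az": 0, "jaw": -1}
    - {"x": 0, "y": 0, "z": 0.11, "ax": 0, "ay": 0, "az": 0, "jaw": -1}
    - {"x": 0, "y": 0, "z": 0.11, "ax": 0, "ay": 0, "az": 0, "jaw": -1}

```text
time: 14.25
tool_pos: [416.5, 326.5, 77.9]
tcp_rot: [3.142, 0.0, -2.469]
contact_force: [0.4, -0.1, -1.5]
grip_width: 21.9
finger_force: 30.0
```

send_rows:
  rows:
    - {"x": 0, "y": 0, "z": 0.002, "ax": 0, "ay": 0, "az": 0, "jaw": -1}
    - {"x": 0, "y": 0, "z": 0.004, "ax": 0, "ay": 0, "az": 0, "jaw": -1}
    - {"x": 0, "y": 0, "z": 0.005, "ax": 0, "ay": 0, "az": 0, "jaw": -1}
    - {"x": 0, "y": 0, "z": 0.005, "ax": 0, "ay": 0, "az": 0, "jaw": -1}
    - {"x": 0, "y": 0, "z": 0.005, "ax": 0, "ay": 0, "az": 0, "jaw": -0.6}
    - {"x": 0, "y": 0, "z": 0.005, "ax": 0, "ay": 0, "az": 0, "jaw": -0.4}
    - {"x": 0, "y": 0, "z": 0.005, "ax": 0, "ay": 0, "az": 0, "jaw": 0}
    - {"x": 0, "y": 0, "z": 0.005, "ax": 0, "ay": 0, "az": 0, "jaw": 0.5}
    - {"x": 0, "y": 0, "z": 0.005, "ax": 0, "ay": 0, "az": 0, "jaw": 1}
    - {"x": 0, "y": 0, "z": 0.005, "ax": 0, "ay": 0, "az": 0, "jaw": 1}

```text
time: 15.5
tool_pos: [416.5, 326.5, 76.9]
tcp_rot: [3.142, -0.0, -2.469]
contact_force: [0.5, 1.3, 0.8]
grip_width: 62.6
finger_force: 0.0
```

send_rows:
  rows:
    - {"x": 0, "y": 0, "z": 0, "ax": 0, "ay": 0, "az": 0, "jaw": 1}
    - {"x": 0, "y": 0, "z": 0, "ax": 0, "ay": 0, "az": 0, "jaw": 1}
    - {"x": 0, "y": 0, "z": -0.1, "ax": 0, "ay": 0, "az": 0, "jaw": 1}
    - {"x": 0, "y": 0, "z": -0.25, "ax": 0, "ay": 0, "az": 0, "jaw": 1}
    - {"x": 0, "y": 0, "z": -0.45, "ax": 0, "ay": 0, "az": 0, "jaw": 1}
    - {"x": 0.05, "y": 0.1, "z": -0.65, "ax": 0, "ay": 0, "az": 0, "jaw": 1}
    - {"x": 0.1, "y": 0.3, "z": -0.75, "ax": 0, "ay": 0, "az": 0, "jaw": 1}
    - {"x": 0.15, "y": 0.5, "z": -0.75, "ax": 0, "ay": 0, "az": 0, "jaw": 1}
    - {"x": 0.2, "y": 0.7, "z": -0.75, "ax": 0, "ay": 0, "az": 0, "jaw": 1}
    - {"x": 0.2, "y": 0.8, "z": -0.75, "ax": 0, "ay": 0, "az": 0, "jaw": 1}

```text
time: 16.75
tool_pos: [283.7, 427.7, 227.2]
tcp_rot: [3.141, 0.0, -2.468]
contact_force: [1.1, -0.4, 0.9]
grip_width: 91.8
finger_force: 0.0
```

Run:
```python
from h import *
im,d,W=cap('top');o=bot.get_obs();print(o['time'],o['tool_pos'],o['grip_width'],o['contact_force'])
cv2.imwrite('pics/t5.png',cv2.resize(im[110:240,230:440],None,fx=3.8,fy=3.8,interpolation=2)[:,:,::-1])
k=np.zeros((400,640),bool);k[160:250,230:300]=1;Z=W[...,2]
for lo,hi in((6,20),(38,60),(100,140)):
    P=W[k&(Z>lo)&(Z<hi)]
    if len(P)>9:print(lo,rect(P),np.median(P[:,2]))
```

```text
16.8 [282.97790029 428.99150669 227.12429557] 91.75405382073814 [-1.47213048  0.2874749   0.35694415]
6 (array([418.69729614, 344.35491943]), 178.075439453125, 250.51719665527344) 10.016466663781394
38 (array([459.7124939 , 317.37353516]), 167.59819793701172, 171.092041015625) 46.152858019372964
100 (array([417.12042236, 325.85494995]), 39.08474349975586, 59.185035705566406) 122.88614500108594
```

View pics/t5.png

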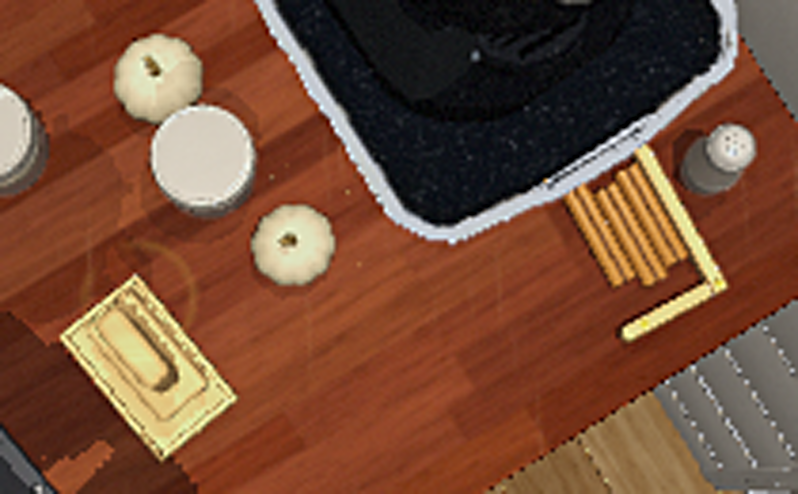

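The rake stands upright in its tray at crop (140,350), with its handle top still at z 123. The sticks lie in one close row against the back stop and the bystanders are where they were.

```bash
python3 -c "
from plant import bot
print(bot.close_job())"
```

```text
the job is handed in; nothing more can be done
None
```

The job is handed in: the three sticks lie flat, parallel and close in one row against the back stop, the rake stands upright and released in its tray, and the bystanders were left alone; it took about 17 s.

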